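# Shut and lock the medicine drawer

## Robot

A 6-joint arm with a two-finger parallel gripper is mounted at the origin on the work surface. World frame = base frame: x ahead of the robot, y to its left, z up, the work surface at z = 0. Lengths are in mm, angles in rad, forces in N, time in s.
With the tool pointing down it reaches from about 350 to 775 mm from the base axis. Payload 7.3 kg.
Tool frame: the origin (TCP) lies between the finger pads; the fingertips stand 25 mm ahead of it and the grasp point (between the pads) lies 6 mm ahead of it; z points along the fingers, y is the direction in which the jaws open and shut (so a half turn about z gives the same grasp; the last joint's range is limited). The gripper opens to 92 mm and grips with 3 to 60 N. Pads are 19 mm wide; open, the fingers measure 130 mm over their backs; the gripper's body (75 mm by 190 mm) begins 47 mm behind the grasp point.
Start: joints at [-1.399, 0.342, 1.524, -0, 1.275, -0.146], TCP at [164.073, -498.721, 251.741] pointing down, gripper open.
Joint ranges: [-2.53, 2.53], [-0.77, 2.02], [0.04, 2.7], [-1, 4.14], [0.28, 2.66], [-3.11, 3.11]. Speed limits (rad/s): [2.57, 2.57, 3.14, 3.14, 3.14, 3.14].

## Interface

Orientations are given as [roll, pitch, yaw] about the fixed x, y, z axes, in that order (R = Rz(yaw) Ry(pitch) Rx(roll)).
In Python, from plant import get_obs, capture, calibration, close_job gives the robot as it stands. The module is installed in compiled form; this text tells all that it offers.
- The arm moves only by the shell command python3 -m jog 'ROWS'. ROWS is JSON, one flat list of numbers, 5 for each row, row after row: the closure, from 0 (fully open) to 1 (shut), then the shift along the tool's x, y, z in mm, then the turn about the tool's z in degrees. In form: [fingers, tx, ty, tz, yaw, fingers, tx, ty, tz, yaw, ...]. A call has 1 to 5 rows; each row shifts and turns the pose as measured when the row begins, along the tool's axes as they then stand; what a row does not reach is not made up. A row lasts 1/10 s, in which the tool goes at most 50 mm and 8.59 degrees, less where a joint would pass 70% of its speed; a pose out of reach is approached as far as the arm can. A call is refused whole if a number of a shift passes 50 or a number of a turn 8.59, either way. A call with a gripper value outside its range is refused whole. The fingers move at their own pace and stop on an object; the grip force is fixed at half the most. Time passes only in rows, so rows that do not move let the fingers close. It gives the time, the measured TCP pose, the force and the opening at its end, in the units of the state.
- get_obs(): the state, without advancing time (a new reading comes with each control period).
- capture(name): name is "scene" or "top"; returns (picture, depth): 480x640x3 uint8, red, green, blue; 480x640 float32, mm along the optical axis (not along the pixel's ray), 0 where there is no reading.
- calibration(name): a dict with "fovy" (degrees; the focal length in pixels is half the picture's height over the tangent of half this angle, whatever the lens; pixels are square), "cx", "cy" (the principal point, pixels), "R" (3x3) and "t" (3): a world point X has camera coordinates R X + t. Camera axes: x right, y down, z forward; pixel columns grow to the right and rows downward; lengths in mm; the calibration is good to about 2 mm. A picture is of the moment at which its call begins. calibration takes no time and is no camera call.
- close_job(): hands the job in, once; it reports no verdict.
The state is a dict: "time": time; "joint_positions": joint angles; "dq": joint speeds; "tau": joint torques, N m; "tool_pos": TCP position; "tcp_rot": TCP orientation; "contact_force": force on the tool from outside, world axes, zero at the start; "moment": the same for the moment, N m; "grip_width": finger opening in mm.
Only numpy, scipy, OpenCV 4.12 (cv2) and the standard library are available. Lean on these libraries where they do the work, as an engineer would, in place of code of your own. Each camera call takes 0.05 s, during which the arm holds its last target.

## Task

Push the open drawer of the smoked acrylic organiser fully shut, then lock it: press the orange thumb pad straight down against its spring until you feel the rubber stop, and keeping it down slide it fully to the left (seen facing the drawer front) so that it stays trapped down when you let go. Be gentle: never lean on the organiser with more than about 20 N, and leave the jar, scalp brush, comb and nail clipper where they are.

Things in the scene. Friction and masses are not known exactly. Their poses are not given: they have to be found in the camera images.
- organiser: Fixed two-tier smoked acrylic organiser: lower tier 220 (x) x 320 (y) x 65 mm high with one drawer, upper tier on its rear half (x = +17 to +107 mm, rim 97 mm high). Origin: centre of its underside, on the shelf. x points from the drawer front to the back, y left as seen facing the drawer front, z up.
- drawer_pull (a point): Centre of the front face of the drawer's steel pull strip (70 wide, 16 high, 6 mm proud of the flat drawer front, centre 44 mm above the shelf). The front is 306 mm wide, 4 to 58 mm above the shelf. Moves with the drawer; when shut it lies 122 mm to organiser -x of the organiser's origin. Nothing stands in front of it.
- drawer (a joint): How far the drawer is open, m: 0 shut, where it meets a rubber buffer (3 N per mm), 0.07 fully out (towards organiser -x). Starts 0.025 to 0.055 open, slides with about 1 to 2 N of friction. While open by more than about 5 mm, it blocks the lock plunger after 1 to 2 mm.
- lock_housing (a point): Centre of the top of the fixed grey lock housing, 50 (x) x 96 (y) mm, on the deck of the lower tier under the orange pad; its top is 93 mm above the shelf. The plunger goes down into it.
- keeper_pad (a point): Centre of the top face of the orange thumb pad (the keeper), 40 (x) x 50 (y) mm, 131 mm above the shelf at rest. Two ridges, 5 wide and 6 mm high, run along its left and right edges, 40 mm apart inside: closed fingertips fit between and can push a ridge. Axes as the organiser's. The pad rides on the spring plunger: goes down with it, slides to organiser +y on it.
- plunger (a joint): How far pad and plunger are pressed, m: 0 at rest, and 5 to 20 mm when locked and let go. Spring 3 N at once, +0.15 N per mm. The pad is free to slide from an unseen depth of 5 to 20 mm that differs each time; 1.5 mm deeper a rubber stop (+12 N per mm) is felt. A push of 10 to 16 N is well into the stop. Pressed less than that depth, the pad is blocked sideways after 2 mm.
- keeper (a joint): How far the pad has slid to organiser +y, m: 0 unlocked, 0.018 locked (hard end stop). About 1 N of friction.
- jar_centre (a point): Closed round white ceramic jar, 57 mm across, 45 mm high, loose on the lower tier's deck left or right of the lock; its centre. Leave alone.
- brush_centre (a point): Round dark hard silicone scalp brush, 60 mm across, 42 mm high, loose on the deck on the other side of the lock; its centre. Leave alone.
- comb_centre (a point): Folded black plastic travel comb, 26 x 110 x 10 mm, loose on the upper tier; its centre. Leave alone.
- clipper_centre (a point): Steel nail clipper, 13 x 60 x 11 mm, loose on the upper tier; its centre. Leave alone.

How it is judged:
By the outcome, as a careful person would: the job done as asked, in the order asked, and still so for the second after the job is handed in, with the robot touching nothing.
It also fails if it takes over 58 s, if anything falls off the work surface, if the arm or the gripper's body presses on something with over 40 N, if the wrist force passes 120 N, or if a joint passes its speed limit or range.

## Working session

There is one attempt and no reset: what is moved stays moved. The work goes in short steps, Python scripts to look and compute and a shell command to move; the robot and the scene stay as the last step left them, time stands still between calls to the robot, and variables do not carry over. Pictures are saved under pics/ and viewed, and the job is handed in when it is done.

```bash
mkdir -p pics; cat > h.py <<'E'
import numpy as np,cv2
from plant import get_obs,capture,calibration
def K(n):
    c=calibration(n); f=240/np.tan(np.radians(c["fovy"])/2); return c,f
def ray(n,u,v):
    c,f=K(n);R=np.array(c["R"]);t=np.array(c["t"])
    d=R.T@np.array([(u-c["cx"])/f,(v-c["cy"])/f,1]);return -R.T@t,d
def onz(n,u,v,z):
    o,d=ray(n,u,v);return o+d*(z-o[2])/d[2]
def pts(n,dep):
    c,f=K(n);R=np.array(c["R"]);t=np.array(c["t"])
    v,u=np.mgrid[:480,:640];P=np.stack([(u-c["cx"])/f*dep,(v-c["cy"])/f*dep,dep],-1)
    return (P-t)@R
E
python3 - <<'E'
from h import *
for n in("scene","top"):
    p,d=capture(n);cv2.imwrite(f"pics/{n}0.png",p[:,:,::-1]);np.savez(f"{n}0.npz",p=p,d=d)
    c=calibration(n);print(n,c)
print(get_obs())
E
```

```text
scene {'fovy': 48.405325057328895, 'cx': 320.10718363822986, 'cy': 244.1118455040466, 'R': array([[-0.52922901,  0.84838551, -0.01259697],
       [ 0.70728073,  0.43290852, -0.55887761],
       [-0.46869033, -0.30468384, -0.82915447]]), 't': array([ 295.7950187 , -436.91505691, 1344.97109521])}
top {'fovy': 52.4043616268727, 'cx': 313.14794969843075, 'cy': 237.8407636114198, 'R': array([[-2.20991261e-02, -9.99739530e-01, -5.70086128e-03],
       [-9.70847067e-01,  2.28211037e-02, -2.38610919e-01],
       [ 2.38678868e-01,  2.61571683e-04, -9.71098517e-01]]), 't': array([ 68.96090159, 685.45871016, 621.51103928])}
{'time': 0.1, 'joint_positions': array([-1.39898951e+00,  3.42647475e-01,  1.52490324e+00, -3.41713116e-05,
        1.27539346e+00, -1.46012664e-01]), 'dq': array([-0.00037126, -0.00160115, -0.00388969, -0.00043402,  0.00046395,
       -0.00076703]), 'tau': array([ 1.29746830e-03, -4.32005060e+01, -2.44693959e+01,  7.19787413e-02,
        5.26221085e-02, -5.42340035e-05]), 'tool_pos': array([ 164.010582  , -498.38616256,  251.12369601]), 'tcp_rot': array([-3.14025076e+00, -1.64308995e-04,  3.17829337e-01]), 'contact_force': array([-0.47816817, -0.36650947,  0.09886128]), 'moment': array([-0.01610959, -0.04421776, -0.03903119]), 'grip_width': 91.83114801271317}
```

View pics/scene0.png

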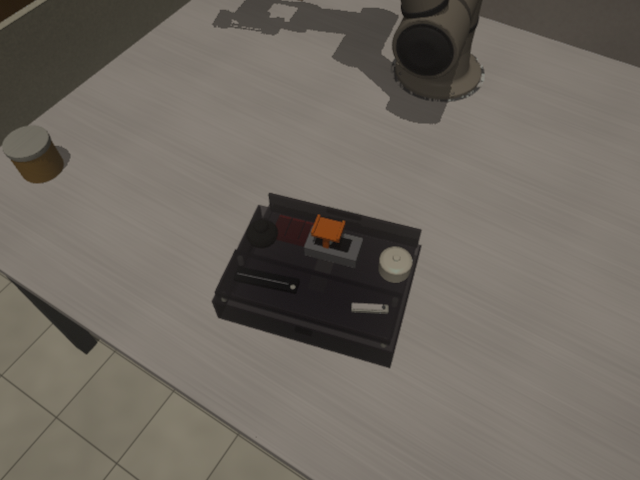

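View pics/top0.png

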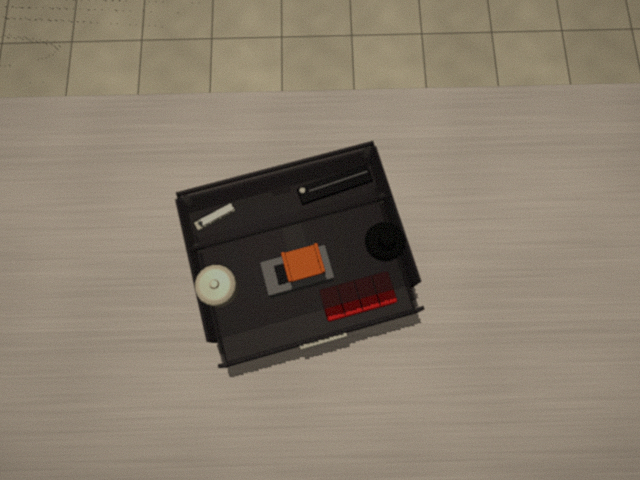

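The top view shows the organiser turned about 15°. The orange pad is at (303,262), the housing runs from 262 to 333 px, and the drawer front edge goes from (222,366) to (422,309), with the pull near (324,341). The jar is left at (215,285), the brush right at (384,241), and the comb and clipper are on the upper tier.

```bash
python3 - <<'E'
from h import *
a=np.load("top0.npz");p,d=a["p"],a["d"];P=pts("top",d)
hsv=cv2.cvtColor(p,cv2.COLOR_RGB2HSV)
o=cv2.inRange(hsv,(6,170,100),(20,255,255));n,l,s,c=cv2.connectedComponentsWithStats(o)
i=1+np.argmax(s[1:,4]);m=l==i;print(s[i],c[i])
r=cv2.minAreaRect(np.argwhere(m)[:,::-1].astype(np.float32));print(r)
b=cv2.boxPoints(r);B=np.array([onz("top",u,v,135) for u,v in b]);print("box@135",B.round(1),B.mean(0).round(1))
print("pad depth pts",np.median(P[m],0),np.percentile(P[m][:,2],[5,25,50,75,95]))
for nm,q in dict(frontL=(220,366,58),frontR=(423,309,58),rearL=(177,194,97),rearR=(373,143,97),pull=(324,340,48)).items():
    print(nm,onz("top",*q).round(1),P[int(q[1]),int(q[0])].round(1))
def rot(A,B): 
    e=A-B; return np.degrees(np.arctan2(-e[0],e[1])),np.hypot(e[0],e[1])
print(rot(onz("top",220,366,58),onz("top",423,309,58)),rot(onz("top",177,194,97),onz("top",373,143,97)))
a=np.load("scene0.npz");p2,d2=a["p"],a["d"];P2=pts("scene",d2)
hsv=cv2.cvtColor(p2,cv2.COLOR_RGB2HSV)
o2=cv2.inRange(hsv,(6,170,100),(20,255,255));m2=o2>0
m2&=(np.arange(480)[:,None]>200)&(np.arange(640)[None]>280)
q=P2[m2];q=q[q[:,2]>126];print("scene pad",len(q),np.median(q,0),q.min(0),q.max(0))
cv2.imwrite("pics/z_top.png",cv2.resize(p[130:380,160:440,::-1],None,fx=2.8,fy=2.4*2.8/2.8*1.0,interpolation=cv2.INTER_CUBIC)[:600])
cv2.imwrite("pics/z_top.png",cv2.resize(p[225:375,205:435,::-1],None,fx=3.4,fy=3.4,interpolation=cv2.INTER_CUBIC))
cv2.imwrite("pics/z_sc.png",cv2.resize(cv2.convertScaleAbs(p2[180:370,205:435,::-1],alpha=1.8),None,fx=3,fy=3,interpolation=cv2.INTER_CUBIC))
E
```

```text
[ 281  243   44   38 1125] [302.55111111 262.42222222]
((302.4615478515625, 262.1922912597656), (30.433910369873047, 37.97660446166992), 74.74488067626953)
box@135 [[655.1  97.5 135. ]
 [667.6  48.6 135. ]
 [627.8  39.1 135. ]
 [615.6  87.3 135. ]] [641.5  68.1 135. ]
pad depth pts [641.25537203  67.75883297 131.71836677] [129.51923961 130.77470517 131.71836677 132.88752624 137.96048997]
frontL [510.3 188.6  58. ] [510.3 188.4  59.3]
frontR [ 583.5 -103.    58. ] [ 583.5 -102.9   58.2]
rearL [753.5 249.3  97. ] [753.6 249.3  96.9]
rearR [826.4 -38.8  97. ] [826.6 -38.8  96.6]
pull [543.2  41.   48. ] [543.1  41.1  51.8]
(np.float64(14.099518586692776), np.float64(300.64007386555835)) (np.float64(14.198378714100718), np.float64(297.1167978244032))
scene pad 543 [641.72297438  68.58182618 130.90939618] [616.13691386  41.67171063 127.30794115] [1095.9398538   347.98699515  874.73287068]
```

View pics/z_top.png

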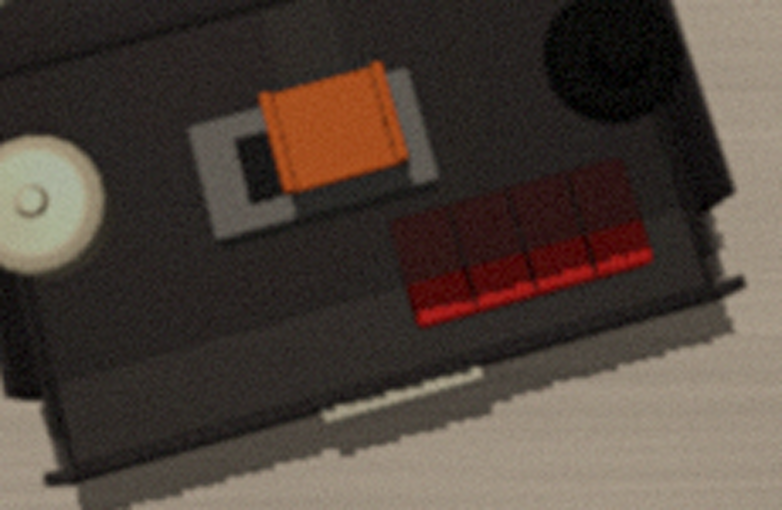

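View pics/z_sc.png

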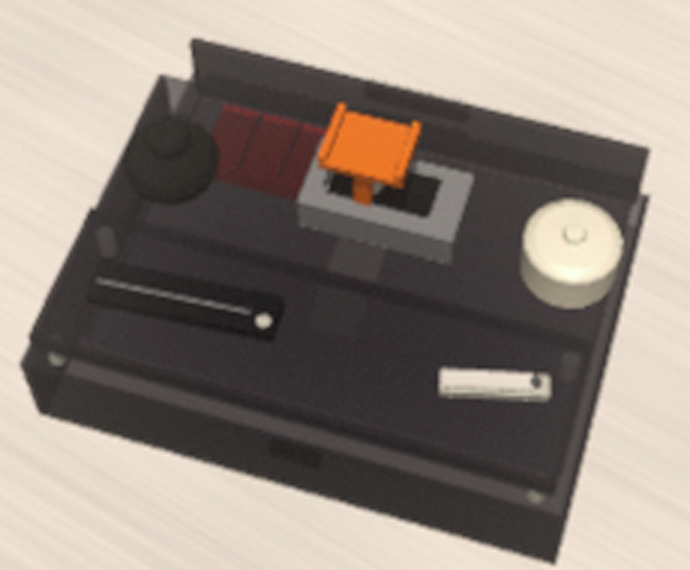

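The pad centre is at about (641.5, 68, 131) and the organiser yaw is about 14.3°. Next I'll get the organiser frame and the obstacles.

```bash
cat >> h.py <<'E'
Y=np.radians(14.3);PAD=np.array([641.5,68.])
EX=np.array([np.cos(Y),np.sin(Y)]);EY=np.array([-np.sin(Y),np.cos(Y)])
def org(p): # coords relative to pad at rest, organiser axes
    q=np.asarray(p)[:2]-PAD; return np.array([q@EX,q@EY])
def st():
    o=get_obs();r=o["tcp_rot"];f=o["contact_force"]
    print("t",round(o["time"],2),"tcp",o["tool_pos"].round(1),"rel pad",org(o["tool_pos"]).round(1),"tipz",round(o["tool_pos"][2]-25,1),"rpy",np.degrees(r).round(1),"F org",(f[:2]@EX).round(2),(f[:2]@EY).round(2),f[2].round(2),"w",round(o["grip_width"],1))
E
python3 - <<'E'
from h import *
a=np.load("top0.npz");p,d=a["p"],a["d"];P=pts("top",d)
for n,u,v in [("jar",215,285),("brush",384,241),("deck",300,300)]:
    w=P[v-3:v+4,u-3:u+4].reshape(-1,3);w=np.median(w,0);print(n,w.round(1),org(w).round(1))
for n,q in dict(frontL=(220,366,58),frontR=(423,309,58),rearL=(177,194,97),rearR=(373,143,97)).items(): print(n,org(onz("top",*q)).round(1))
# pull: bright
g=p.min(2).astype(int);m=(g>130);m[:328]=0;m[352:]=0;m[:,:295]=0;m[:,355:]=0
hs=cv2.cvtColor(p,cv2.COLOR_RGB2GRAY)
n,l,s,c=cv2.connectedComponentsWithStats(m.astype(np.uint8));print(s[1:][s[1:,4]>15],c[1:][s[1:,4]>15])
for u,v in [(302,349),(302,346),(324,343),(324,340),(346,335),(324,337)]: print(u,v,p[v,u],org(onz("top",u,v,52)).round(1),P[v,u,2].round(1))
st()
E
```

```text
jar [617.4 188.1 109.6] [  6.3 122.3]
brush [674.6 -45.4 105.4] [   4.1 -118. ]
deck [599.7  74.3  65.2] [-38.9  16.4]
frontL [-97.4 149.3]
frontR [ -98.4 -151.3]
rearL [153.3 148. ]
rearR [ 152.8 -149.2]
[] []
302 349 [93 87 75] [-105.7   32. ] 0.5
302 346 [136 128 110] [-101.7   30.9] 53.1
324 343 [77 72 60] [-106.1   -0.6] 2.5
324 340 [149 139 120] [-102.    -1.8] 51.8
346 335 [134 125 109] [-103.8  -34.2] 53.3
324 337 [36 34 34] [-98.   -2.9] 58.7
t 0.1 tcp [ 164.  -498.4  251.1] rel pad [-602.6 -430.9] tipz 226.1 rpy [-179.9   -0.    18.2] F org -0.55 -0.24 0.1 w 91.8
```

```bash
python3 -m jog '[1,0,0,0,3.9, 1,30,-28,0,0, 1,30,-28,0,0, 1,30,-28,0,0, 1,30,-28,0,0]'; python3 -m jog '[1,30,-28,0,0, 1,30,-28,0,0, 1,30,-28,0,0, 1,30,-28,0,0, 1,30,-28,0,0]';python3 -c "from h import *;st()"
```

```text
time: 0.6
tool_pos: [252.7, -359.2, 248.5]
tcp_rot: [-3.137, 0.001, 0.239]
contact_force: [0.3, -0.2, 0.2]
grip_width: 56.6
time: 1.1
tool_pos: [367.8, -179.5, 248.2]
tcp_rot: [-3.135, 0.001, 0.237]
contact_force: [0.8, 0.5, 0.1]
grip_width: 16.4
t 1.1 tcp [ 367.8 -179.5  248.2] rel pad [-326.4 -172.3] tipz 223.2 rpy [-1.796e+02  1.000e-01  1.360e+01] F org 0.9 0.26 0.09 w 16.4
```

```bash
python3 -m jog '[1,30,-28,0,-0.7, 1,30,-28,0,0, 1,30,-28,0,0, 1,30,-28,0,0, 1,30,-28,0,0]'; python3 -m jog '[1,10,-10,0,0, 1,0,0,0,0]';python3 -c "from h import *;st()"
```

```text
time: 1.6
tool_pos: [481.6, 1.5, 248.2]
tcp_rot: [-3.134, 0.003, 0.25]
contact_force: [1.6, -1.6, -0.7]
grip_width: 0.5
time: 1.8
tool_pos: [490.4, 18.4, 247.3]
tcp_rot: [-3.133, 0.003, 0.256]
contact_force: [-0.3, -0.3, -0.0]
grip_width: 0.5
t 1.8 tcp [490.4  18.4 247.3] rel pad [-158.6  -10.7] tipz 222.3 rpy [-179.5    0.2   14.6] F org -0.38 -0.2 -0.01 w 0.5
```

```bash
python3 -m jog '[1,0,-10,35,0, 1,0,0,40,0, 1,0,0,40,0, 1,0,0,35,0, 1,0,0,20,0]'; python3 -m jog '[1,0,0,5,0, 1,0,0,0,0]';python3 - <<'E'
from h import *
st();p,d=capture("top");cv2.imwrite("pics/t1.png",p[:,:,::-1])
E
```

```text
time: 2.3
tool_pos: [487.8, 26.0, 75.3]
tcp_rot: [-3.137, -0.004, 0.255]
contact_force: [-0.3, -0.0, 0.4]
grip_width: 0.8
time: 2.5
tool_pos: [485.1, 24.5, 67.7]
tcp_rot: [-3.135, 0.003, 0.253]
contact_force: [-0.0, -0.5, 0.5]
grip_width: 0.1
t 2.5 tcp [485.1  24.5  67.7] rel pad [-162.3   -3.5] tipz 42.7 rpy [-179.6    0.2   14.5] F org -0.16 -0.43 0.5 w 0.1
```

View pics/t1.png

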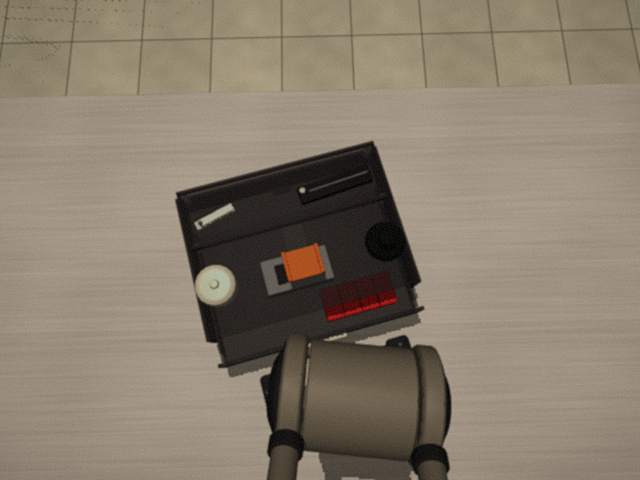

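The tool is in front of the pull at about (324,341), and nothing has been disturbed. I'll advance gently.

```bash
python3 -m jog '[1,12,-1,0,0, 1,12,0,0,0, 1,12,0,0,0, 1,5,0,0,0, 1,5,0,0,0]'; python3 -c "from h import *;st()"; python3 -m jog '[1,5,0,0,0, 1,5,0,0,0]'; python3 -c "from h import *;st()"; 
```

```text
time: 3.05
tool_pos: [533.3, 35.4, 75.2]
tcp_rot: [-3.139, -0.007, 0.252]
contact_force: [-1.8, -0.0, -1.3]
grip_width: 0.4
t 3.05 tcp [533.3  35.4  75.2] rel pad [-112.9   -4.8] tipz 50.2 rpy [-179.9   -0.4   14.4] F org -1.71 0.42 -1.32 w 0.4
time: 3.25
tool_pos: [542.7, 37.8, 76.0]
tcp_rot: [-3.139, -0.006, 0.252]
contact_force: [-1.1, -0.5, -0.7]
grip_width: 0.9
t 3.25 tcp [542.7  37.8  76. ] rel pad [-103.2   -4.9] tipz 51.0 rpy [-179.9   -0.3   14.4] F org -1.14 -0.18 -0.71 w 0.9
```

The tip has drifted up, so I'll back off a little, lower it and continue.

```bash
python3 -m jog '[1,-6,0,3,0, 1,0,0,5,0, 1,0,0,0,0]'; python3 -c "from h import *;st()"; python3 -m jog '[1,5,0,1,0, 1,5,-1,1,0, 1,4,0,1,0]'; python3 -c "from h import *;st()"; 
```

```text
time: 3.55
tool_pos: [537.2, 36.3, 67.6]
tcp_rot: [-3.139, -0.007, 0.252]
contact_force: [0.4, 0.2, -0.4]
grip_width: 0.8
t 3.55 tcp [537.2  36.3  67.6] rel pad [-108.9   -5. ] tipz 42.6 rpy [-179.9   -0.4   14.4] F org 0.41 0.05 -0.4 w 0.8
time: 3.85
tool_pos: [550.6, 40.8, 64.4]
tcp_rot: [-3.139, -0.006, 0.251]
contact_force: [-1.7, -0.1, 1.2]
grip_width: 0.1
t 3.85 tcp [550.6  40.8  64.4] rel pad [-94.8  -3.9] tipz 39.4 rpy [-179.9   -0.3   14.4] F org -1.64 0.27 1.22 w 0.1
```

```bash
python3 -m jog '[1,3,0,-1,0, 1,3,0,-1,0]'; python3 -c "from h import *;st()"; python3 -m jog '[1,2,0,0,0, 1,1,0,0,0]'; python3 -c "from h import *;st()"; 
```

```text
time: 4.05
tool_pos: [556.6, 42.5, 65.8]
tcp_rot: [-3.139, -0.004, 0.252]
contact_force: [-1.1, -0.3, -0.8]
grip_width: 0.4
t 4.05 tcp [556.6  42.5  65.8] rel pad [-88.6  -3.7] tipz 40.8 rpy [-179.8   -0.2   14.4] F org -1.19 -0.0 -0.82 w 0.4
time: 4.25
tool_pos: [560.1, 43.4, 65.9]
tcp_rot: [-3.139, -0.004, 0.252]
contact_force: [-1.9, -1.1, 0.1]
grip_width: 0.5
t 4.25 tcp [560.1  43.4  65.9] rel pad [-85.   -3.7] tipz 40.9 rpy [-179.8   -0.3   14.4] F org -2.08 -0.6 0.1 w 0.5
```

```bash
for i in 1; do python3 -m jog '[1,1,0,0,0, 1,1,0,0,0]'; python3 -c "from h import *;st()"; python3 -m jog '[1,1,0,0,0, 1,1,0,0,0]'; python3 -c "from h import *;st()"; done
```

```text
time: 4.45
tool_pos: [562.0, 43.9, 65.9]
tcp_rot: [-3.139, -0.004, 0.252]
contact_force: [-0.3, -0.3, -0.6]
grip_width: 0.2
t 4.45 tcp [562.   43.9  65.9] rel pad [-83.   -3.7] tipz 40.9 rpy [-179.8   -0.2   14.4] F org -0.39 -0.19 -0.62 w 0.2
time: 4.65
tool_pos: [563.1, 44.2, 65.9]
tcp_rot: [-3.139, -0.002, 0.252]
contact_force: [-4.3, -2.0, 2.7]
grip_width: 0.4
t 4.65 tcp [563.1  44.2  65.9] rel pad [-81.8  -3.7] tipz 40.9 rpy [-1.798e+02 -1.000e-01  1.440e+01] F org -4.67 -0.84 2.71 w 0.4
```

```bash
python3 -m jog '[1,1,0,0,0]'; python3 -c "from h import *;st()"; python3 -m jog '[1,1,0,0,0]'; python3 -c "from h import *;st()"
```

```text
time: 4.75
tool_pos: [563.5, 44.3, 66.0]
tcp_rot: [-3.139, -0.0, 0.252]
contact_force: [-5.2, -2.1, 2.9]
grip_width: 0.6
t 4.75 tcp [563.5  44.3  66. ] rel pad [-81.5  -3.7] tipz 41.0 rpy [-179.8   -0.    14.4] F org -5.6 -0.79 2.94 w 0.6
time: 4.85
tool_pos: [563.7, 44.4, 65.9]
tcp_rot: [-3.138, 0.002, 0.252]
contact_force: [-4.7, -2.2, 3.5]
grip_width: 0.2
t 4.85 tcp [563.7  44.4  65.9] rel pad [-81.3  -3.7] tipz 40.9 rpy [-1.798e+02  1.000e-01  1.450e+01] F org -5.11 -1.01 3.47 w 0.2
```

The buffer has been reached at about 5 N. Backing off, rising, and checking.

```bash
python3 -m jog '[1,-10,0,0,0, 1,-30,0,0,0, 1,-20,0,-35,0, 1,0,0,-40,8.5, 1,0,0,-40,8.5]'; python3 -m jog '[1,0,0,-10,8.5, 1,0,0,0,8.5,1,0,0,0,8.5,1,0,0,0,8.5,1,0,0,0,8.5]';python3 - <<'E'
from h import *
st();p,d=capture("top");cv2.imwrite("pics/t2.png",p[:,:,::-1]);np.savez("t2.npz",p=p,d=d)
p,d=capture("scene");cv2.imwrite("pics/s2.png",cv2.resize(cv2.convertScaleAbs(p[180:370,205:435,::-1],alpha=1.8),None,fx=3,fy=3,interpolation=cv2.INTER_CUBIC))
E
```

```text
time: 5.35
tool_pos: [500.6, 28.9, 178.9]
tcp_rot: [-3.137, 0.008, -0.052]
contact_force: [0.4, -0.0, 0.4]
grip_width: 0.3
time: 5.85
tool_pos: [504.1, 28.8, 197.8]
tcp_rot: [-3.127, -0.007, -0.801]
contact_force: [0.7, 0.2, 0.1]
grip_width: 0.7
t 5.85 tcp [504.1  28.8 197.8] rel pad [-142.9   -4.1] tipz 172.8 rpy [-179.2   -0.4  -45.9] F org 0.7 -0.02 0.14 w 0.7
```

View pics/t2.png

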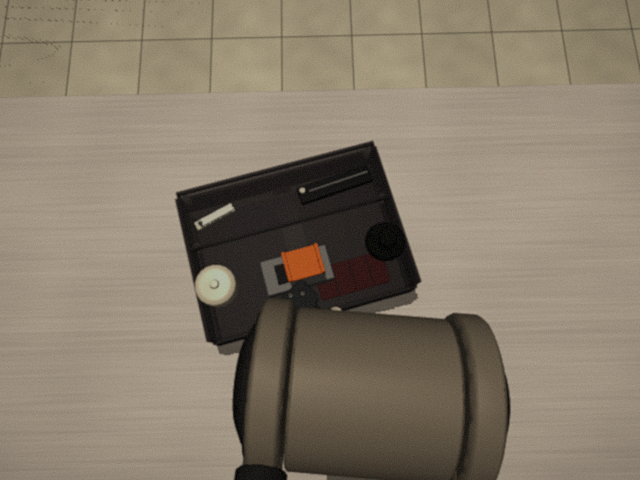

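View pics/s2.png

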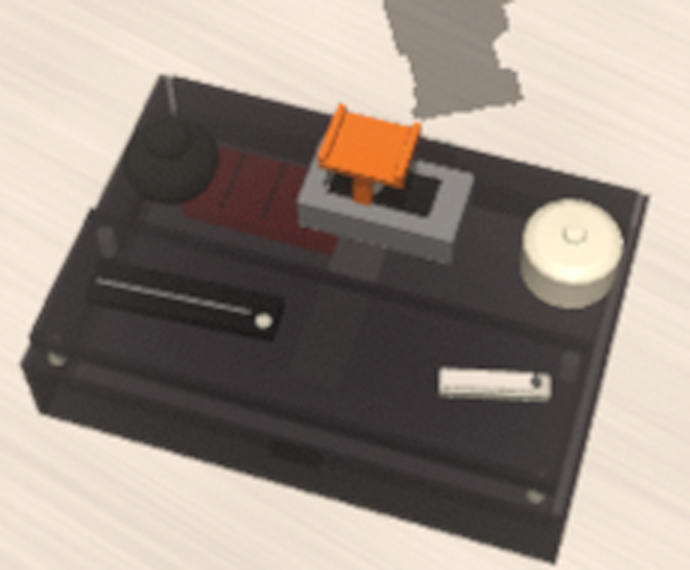

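The drawer front is now flush in both views (front edge (215,343)–(418,290) in the top view), and the other items haven't moved. Next I'll finish the turn.

```bash
python3 -m jog '[1,0,0,0,8.5, 1,0,0,0,8.5,1,0,0,0,8.5,1,0,0,0,2,1,0,0,0,0]';python3 -c "from h import *;st()"
```

```text
time: 6.45
tool_pos: [504.0, 28.9, 197.8]
tcp_rot: [-3.122, -0.0, -1.273]
contact_force: [0.7, 0.7, 0.2]
grip_width: 0.4
t 6.45 tcp [504.   28.9 197.8] rel pad [-142.9   -3.9] tipz 172.8 rpy [-178.9   -0.   -72.9] F org 0.82 0.53 0.16 w 0.4
```

```bash
python3 -m jog '[1,0,-30,0,2.8, 1,-2,-40,0,0,1,-2,-40,0,0,1,-2,-25,0,0,1,0,0,0,0]';python3 -c "from h import *;st()"
```

```text
time: 6.95
tool_pos: [636.1, 71.5, 200.3]
tcp_rot: [-3.12, 0.0, -1.302]
contact_force: [0.0, -0.4, 0.2]
grip_width: 0.1
t 6.95 tcp [636.1  71.5 200.3] rel pad [-4.4  4.7] tipz 175.3 rpy [-178.8    0.   -74.6] F org -0.08 -0.39 0.23 w 0.1
```

```bash
python3 -m jog '[1,0,-5,10,1, 1,0,0,12,0,1,0,0,10,0,1,0,0,4,0,1,0,0,0,0]';python3 - <<'E'
from h import *
st()
p,d=capture("scene");cv2.imwrite("pics/s3.png",cv2.resize(cv2.convertScaleAbs(p[150:320,205:435,::-1],alpha=1.8),None,fx=3,fy=3,interpolation=cv2.INTER_CUBIC))
E
```

```text
time: 7.45
tool_pos: [638.7, 72.3, 159.6]
tcp_rot: [-3.124, 0.002, -1.315]
contact_force: [-0.9, -0.1, 0.2]
grip_width: 0.4
t 7.45 tcp [638.7  72.3 159.6] rel pad [-1.7  4.8] tipz 134.6 rpy [-1.79e+02  1.00e-01 -7.54e+01] F org -0.87 0.12 0.18 w 0.4
```

View pics/s3.png

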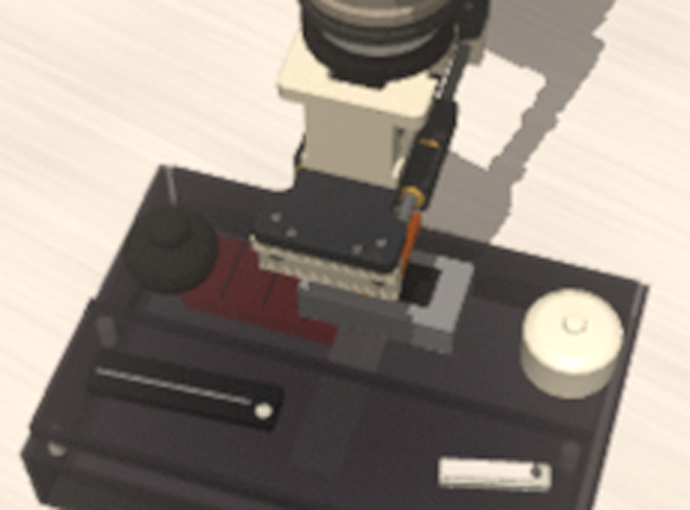

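The gripper is over the pad, with the orange left ridge visible beside it at (412,240), and nothing is touching. Pressing now.

```bash
python3 -m jog '[1,0,0,3,0,1,0,0,2,0]';python3 -c "from h import *;st()"; python3 -m jog '[1,0,0,3,0,1,0,0,2,0]';python3 -c "from h import *;st()"; python3 -m jog '[1,0,0,2,0,1,0,0,2,0]';python3 -c "from h import *;st()"
```

```text
time: 7.7
tool_pos: [639.1, 72.1, 155.9]
tcp_rot: [-3.122, 0.001, -1.315]
contact_force: [-2.3, -0.0, 3.0]
grip_width: 0.5
t 7.7 tcp [639.1  72.1 155.9] rel pad [-1.3  4.5] tipz 130.9 rpy [-1.789e+02  1.000e-01 -7.540e+01] F org -2.27 0.57 2.95 w 0.5
time: 7.9
tool_pos: [639.2, 72.1, 152.0]
tcp_rot: [-3.121, 0.001, -1.315]
contact_force: [-1.9, -0.5, 3.9]
grip_width: 0.3
t 7.9 tcp [639.2  72.1 152. ] rel pad [-1.2  4.6] tipz 127.0 rpy [-178.8    0.   -75.3] F org -1.98 -0.01 3.85 w 0.3
time: 8.1
tool_pos: [639.2, 72.1, 148.4]
tcp_rot: [-3.121, 0.0, -1.315]
contact_force: [-2.9, -1.3, 4.5]
grip_width: 0.4
t 8.1 tcp [639.2  72.1 148.4] rel pad [-1.2  4.6] tipz 123.4 rpy [-178.8    0.   -75.3] F org -3.09 -0.52 4.51 w 0.4
```

```bash
for k in 1; do python3 -m jog '[1,0,0,1,0,1,0,0,1,0]'|grep force;python3 -c "from h import *;st()"; python3 -m jog '[1,0,0,1,0,1,0,0,1,0]'|grep force;python3 -c "from h import *;st()"; done
```

```text
contact_force: [-2.5, 0.5, 4.9]
t 8.3 tcp [639.2  72.1 146.5] rel pad [-1.2  4.6] tipz 121.5 rpy [-178.8    0.   -75.3] F org -2.27 1.06 4.87 w 0.5
contact_force: [-3.5, -0.4, 5.0]
t 8.5 tcp [639.2  72.1 144.5] rel pad [-1.2  4.5] tipz 119.5 rpy [-178.8    0.   -75.3] F org -3.5 0.53 4.99 w -0.2
```

```bash
python3 -m jog '[1,0,0,1,0,1,0,0,1,0]'|grep force;python3 -c "from h import *;st()"
```

```text
contact_force: [-3.1, -0.7, 6.1]
t 8.7 tcp [639.3  72.1 142.5] rel pad [-1.2  4.6] tipz 117.5 rpy [-178.8    0.   -75.3] F org -3.18 0.09 6.08 w 0.3
```

```bash
python3 -m jog '[1,0,0,1,0]'|grep force;python3 -c "from h import *;st()"; python3 -m jog '[1,0,0,1,0]'|grep force;python3 -c "from h import *;st()"
```

```text
contact_force: [-3.2, 0.1, 5.5]
t 8.8 tcp [639.2  72.1 141.5] rel pad [-1.2  4.6] tipz 116.5 rpy [-178.8    0.   -75.3] F org -3.07 0.86 5.51 w 0.2
contact_force: [-2.6, -0.4, 6.1]
t 8.9 tcp [639.2  72.1 140.5] rel pad [-1.2  4.6] tipz 115.5 rpy [-178.8    0.   -75.3] F org -2.57 0.28 6.08 w 0.5
```

```bash
python3 -m jog '[1,0,0,1,0]'|grep force;python3 -c "from h import *;st()"; python3 -m jog '[1,0,0,1,0]'|grep force;python3 -c "from h import *;st()"
```

```text
contact_force: [-3.4, -0.0, 5.3]
t 9.0 tcp [639.3  72.1 139.6] rel pad [-1.2  4.6] tipz 114.6 rpy [-178.8    0.   -75.3] F org -3.26 0.79 5.3 w 0.4
contact_force: [-3.5, -0.3, 8.8]
t 9.1 tcp [639.3  72.1 138.8] rel pad [-1.1  4.5] tipz 113.8 rpy [-178.8    0.   -75.3] F org -3.46 0.56 8.82 w 0.3
```

```bash
python3 -m jog '[1,0,0,1,0]'|grep force;python3 -c "from h import *;st()"
```

```text
contact_force: [-5.0, -0.9, 12.2]
t 9.2 tcp [639.4  72.2 138.4] rel pad [-1.   4.5] tipz 113.4 rpy [-178.8   -0.   -75.3] F org -5.05 0.39 12.2 w 0.8
```

I can feel the rubber stop (12 N at about 17 mm). Now sliding left (organiser +y is tool −x) while keeping the pad pressed.

```bash
python3 -m jog '[1,-2,0,0.8,0]'|grep force;python3 -c "from h import *;st()"; python3 -m jog '[1,-2,0,0.8,0]'|grep force;python3 -c "from h import *;st()"
```

```text
contact_force: [-4.2, -2.9, 11.2]
t 9.3 tcp [639.   73.6 138.6] rel pad [-1.  6.] tipz 113.6 rpy [-1.787e+02 -1.000e-01 -7.530e+01] F org -4.8 -1.73 11.2 w 0.5
contact_force: [-4.8, -2.4, 9.0]
t 9.4 tcp [638.6  75.1 138.7] rel pad [-1.   7.6] tipz 113.7 rpy [-1.787e+02 -1.000e-01 -7.530e+01] F org -5.23 -1.11 9.01 w 0.4
```

```bash
python3 -m jog '[1,-2,0,1.1,0]'|grep force;python3 -c "from h import *;st()"; python3 -m jog '[1,-2,0,1.1,0]'|grep force;python3 -c "from h import *;st()"; python3 -m jog '[1,-2,0,1,0]'|grep force;python3 -c "from h import *;st()"
```

```text
contact_force: [-4.8, -1.8, 10.7]
t 9.5 tcp [638.2  76.6 138.6] rel pad [-1.   9.2] tipz 113.6 rpy [-178.7   -0.2  -75.3] F org -5.11 -0.53 10.72 w 0.3
contact_force: [-4.8, -2.6, 11.1]
t 9.6 tcp [637.8  78.1 138.5] rel pad [-1.  10.7] tipz 113.5 rpy [-178.6   -0.2  -75.4] F org -5.3 -1.34 11.11 w 0.6
contact_force: [-5.7, -2.1, 11.1]
t 9.7 tcp [637.4  79.6 138.6] rel pad [-1.1 12.3] tipz 113.6 rpy [-178.6   -0.3  -75.4] F org -6.05 -0.58 11.13 w 0.7
```

```bash
python3 -m jog '[1,-2,0.2,1.1,0,1,-2,0.2,1.1,0]'|grep force;python3 -c "from h import *;st()"; python3 -m jog '[1,-2,0.2,1.1,0,1,-2,0.2,1.1,0]'|grep force;python3 -c "from h import *;st()"
```

```text
contact_force: [-4.5, -2.4, 10.8]
t 9.9 tcp [636.6  82.6 138.6] rel pad [-1.2 15.3] tipz 113.6 rpy [-178.5   -0.4  -75.4] F org -4.9 -1.22 10.81 w 0.4
contact_force: [-5.3, -1.8, 10.4]
t 10.1 tcp [635.8  85.6 138.6] rel pad [-1.2 18.4] tipz 113.6 rpy [-178.4   -0.5  -75.4] F org -5.61 -0.42 10.4 w 0.4
```

```bash
python3 -m jog '[1,-2,0.2,1.1,0,1,-2,0.2,1.1,0]'|grep force;python3 -c "from h import *;st()"
```

```text
contact_force: [-4.8, -1.3, 11.3]
t 10.3 tcp [634.9  88.6 138.6] rel pad [-1.3 21.6] tipz 113.6 rpy [-178.2   -0.6  -75.4] F org -4.98 -0.06 11.3 w 0.6
```

```bash
python3 -m jog '[1,-2,0.2,1.1,0]'|grep force;python3 -c "from h import *;st()"; python3 -m jog '[1,-2,0.2,1.1,0]'|grep force;python3 -c "from h import *;st()"
```

```text
contact_force: [-4.7, -2.9, 10.6]
t 10.4 tcp [634.5  90.1 138.6] rel pad [-1.3 23.1] tipz 113.6 rpy [-178.2   -0.7  -75.4] F org -5.29 -1.67 10.56 w 0.3
contact_force: [-2.0, -4.3, 8.6]
t 10.5 tcp [634.5  90.9 138.6] rel pad [-1.1 23.9] tipz 113.6 rpy [-178.1   -0.8  -75.4] F org -2.97 -3.65 8.64 w 0.0
```

```bash
python3 -m jog '[1,-2,0.2,1.1,0]'|grep force;python3 -c "from h import *;st()"
```

```text
contact_force: [-1.7, -5.2, 8.5]
t 10.6 tcp [634.7  91.6 138.7] rel pad [-0.8 24.5] tipz 113.7 rpy [-177.9   -1.   -75.4] F org -2.89 -4.62 8.51 w 0.2
```

```bash
python3 -m jog '[1,-2,0,0.9,0,1,-2,0,0.9,0]'|grep force;python3 -c "from h import *;st()"; python3 -m jog '[1,-2,0,0.9,0,1,-2,0,0.9,0]'|grep force;python3 -c "from h import *;st()"
```

```text
contact_force: [-2.1, -4.2, 7.7]
t 10.8 tcp [635.4  93.2 138.8] rel pad [ 0.3 25.9] tipz 113.8 rpy [-177.7   -1.3  -75.4] F org -3.11 -3.59 7.71 w 0.6
contact_force: [-2.4, -5.1, 7.9]
t 11.0 tcp [636.   94.8 138.8] rel pad [ 1.3 27.3] tipz 113.8 rpy [-177.5   -1.5  -75.5] F org -3.53 -4.33 7.93 w 0.5
```

```bash
python3 -m jog '[1,-2,0.5,1,0]'|grep force;python3 -c "from h import *;st()"; python3 -m jog '[1,-2,0.5,1,0]'|grep force;python3 -c "from h import *;st()"
```

```text
contact_force: [-1.6, -4.5, 8.9]
t 11.1 tcp [636.   95.4 138.8] rel pad [ 1.4 27.9] tipz 113.8 rpy [-177.4   -1.7  -75.5] F org -2.69 -3.96 8.89 w 0.2
contact_force: [-1.8, -5.3, 8.7]
t 11.2 tcp [636.1  95.9 138.8] rel pad [ 1.7 28.4] tipz 113.8 rpy [-177.3   -1.8  -75.5] F org -3.07 -4.67 8.73 w 0.2
```

```bash
python3 -m jog '[1,-1.5,0.5,1,0]'|grep force;python3 -c "from h import *;st()"
```

```text
contact_force: [-4.2, -4.2, 8.2]
t 11.3 tcp [636.2  96.  138.8] rel pad [ 1.8 28.5] tipz 113.8 rpy [-177.1   -2.   -75.5] F org -5.13 -3.05 8.17 w 0.3
```

```bash
python3 -m jog '[1,-2,0.3,1,0]'|grep force;python3 -c "from h import *;st()"; python3 -m jog '[1,-1,0,-1,0,1,0,0,-2,0,1,0,0,-3,0,1,0,0,-5,0,1,0,0,-20,0]';  python3 -m jog '[1,0,0,-30,0,1,0,40,-20,0,1,0,45,0,0,1,0,45,0,0,1,0,30,0,0]';python3 - <<'E'
from h import *
st();p,d=capture("top");cv2.imwrite("pics/t4.png",p[:,:,::-1])
P=pts("top",d);h=cv2.cvtColor(p,cv2.COLOR_RGB2HSV);o=cv2.inRange(h,(6,170,90),(20,255,255))
n,l,s,c=cv2.connectedComponentsWithStats(o);i=1+np.argmax(s[1:,4]);q=P[l==i];print(s[i],np.median(q,0),org(np.median(q,0)))
for nm,u,v in [("jar",215,285),("brush",384,241)]:print(nm,np.median(P[v-3:v+4,u-3:u+4].reshape(-1,3),0))
p,d=capture("scene");cv2.imwrite("pics/s4.png",cv2.resize(cv2.convertScaleAbs(p[180:370,205:435,::-1],alpha=1.8),None,fx=3,fy=3,interpolation=cv2.INTER_CUBIC))
E
```

```text
contact_force: [-3.3, -5.3, 9.9]
t 11.4 tcp [636.2  96.5 138.8] rel pad [ 1.9 28.9] tipz 113.8 rpy [-177.    -2.1  -75.5] F org -4.54 -4.28 9.9 w 0.4
time: 11.9
tool_pos: [633.8, 97.1, 167.0]
tcp_rot: [-3.093, -0.037, -1.319]
contact_force: [-0.1, 0.8, -0.1]
grip_width: 0.5
time: 12.4
tool_pos: [476.2, 58.5, 211.6]
tcp_rot: [-3.085, -0.038, -1.317]
contact_force: [1.0, -0.1, 0.3]
grip_width: 0.3
t 12.4 tcp [476.2  58.5 211.6] rel pad [-162.5   31.6] tipz 186.6 rpy [-176.8   -2.2  -75.5] F org 0.92 -0.31 0.26 w 0.3
[ 269  249   43   38 1072] [636.8971656   85.48908852 116.23503797] [-0.14043134 18.08409746]
jar [617.53341359 187.88453718 109.54926302]
brush [674.41839471 -45.18958471 105.36275784]
```

View pics/t4.png

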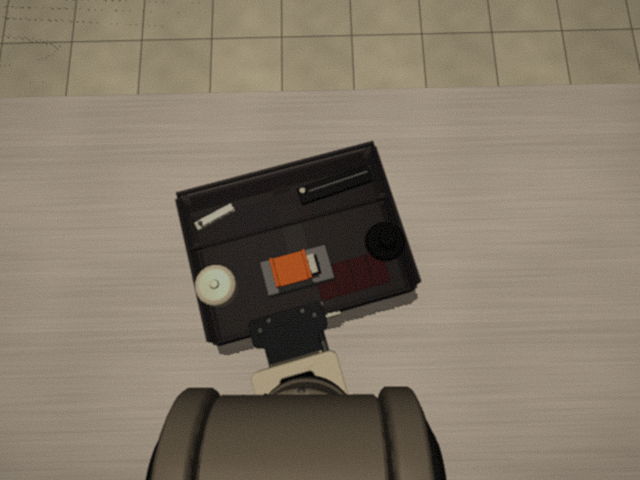

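View pics/s4.png

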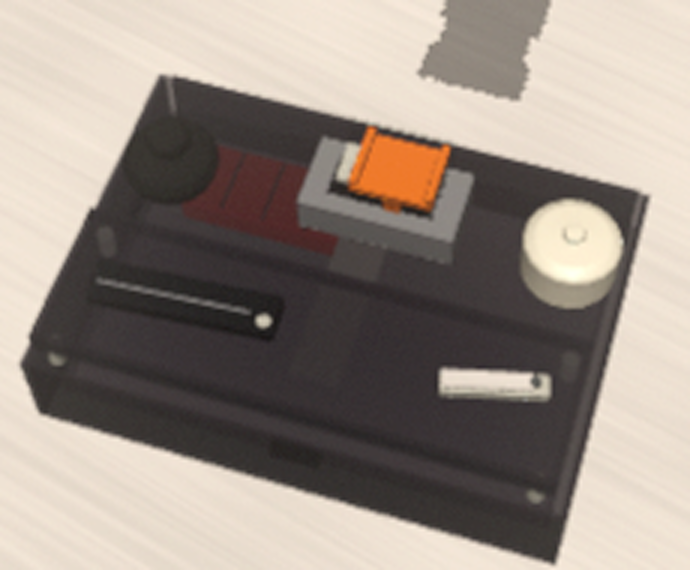

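The pad has moved 18.1 mm left (now at (290,268) in the top view) and stays down at z≈116, about 15 mm below rest. The drawer is flush, the four items are unmoved, and the robot is clear. Handing in.

```bash
python3 -c "
from plant import close_job;print(close_job())"
```

```text
the job is handed in; nothing more can be done
None
```

The drawer is shut and locked, and I handed the job in at about 12.5 s. My last pictures, taken before handing in, agreed with that.

- **Drawer:** I pushed it shut with closed fingertips on the pull until I felt the rubber buffer, at about 5 N. The front looked flush in both views afterwards.
- **Lock:** I pressed the orange pad down about 17 mm and felt the rubber stop, at about 12 N. I slid it left with 8–11 N of down force held on it until it met the end stop and the side force rose to 4–5 N. Then I let go.
- **Locked position:** after release the pad sits 18.1 mm to the left and about 15 mm below its rest height, so it stays trapped down.
- **Other items:** the jar and brush are within about 0.3 mm of where they started, measured. By eye, the comb and clipper look unmoved.
- **Forces:** the highest reading while touching the organiser was about 13 N, and the robot ended clear of everything.

Two things did not go exactly to plan:

- **On the pull:** the fingertips drifted up about 8 mm partway through the push. I backed off, lowered them and carried on.
- **On the pad:** the fingers slipped a few millimetres across it at the end stop. The tool also tilted 2–3° by then, with no visible effect.

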